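Clamp a sample jar in the bench shaker with the ratchet knob

ROBOT

A 6-joint arm with a two-finger parallel gripper is mounted at the origin on a cart in front of the work surface, level with it; the furniture and walls round the work are solid. World frame = base frame: x ahead of the robot, y to its left, z up, the work surface at z = 0. Lengths are in m, angles in rad, forces in N, time in s.
With the tool pointing down it reaches from about 0.225 to 0.875 m from the base axis. Payload 3.4 kg.
Tool frame: the origin (TCP) lies midway between the tips of the shut fingers; the grasp point (between the pads) lies 19 mm behind it (manip.grip_point_offset is the distance from the TCP to the grasp point, in m); x points along the fingers, y is the direction in which the jaws open and shut, and the axes are right-handed (so a half turn about x gives the same grasp; the last joint's range is limited). The gripper opens to 85 mm and grips with 20 to 120 N. Pads are 22 mm wide; open, the fingers measure 114 mm over their backs; the gripper's body (76 mm by 85 mm) begins 54 mm behind the grasp point. The pads swing forward as they close: fully open they stand 13 mm farther back than shut.
Start: joints at [1.182, 0.276, 1.505, -0, 1.361, -0.121], TCP at [0.152, 0.555, 0.231] pointing down, gripper open.
Joint ranges: [-2.89, 2.89], [-0.75, 2.08], [0.22, 2.7], [-1.18, 4.32], [0.11, 2.71], [-2.7, 2.7]. Speed limits (rad/s): [2.57, 2.57, 3.14, 3.14, 3.14, 3.14].

INTERFACE

Orientations are given as a unit quaternion [w, x, y, z].
In Python, from rig import manip gives the robot as it stands.
- The arm moves only by the shell command python3 -m crank 'ROWS' [FORCE]. ROWS is a JSON object of lists of equal length, an entry for each row: "grip": the opening, from 0 (shut) to 1 (fully open); "slide": the shift along the world's x, y, z in cm, a list of three; "roll": the turn about the world's z in degrees. In form: {"grip": [grip, ...], "slide": [[dx, dy, dz], ...], "roll": [roll, ...]}. A call has 1 to 20 rows; each row is the pose to reach, as a shift and turn from the pose commanded when the call began; what a row does not reach only later rows make up. A row lasts 1/10 s, in which the tool goes at most 50 mm and 8.59 degrees, less where a joint would pass 70% of its speed; a pose out of reach is approached as far as the arm can. A call with a gripper value outside its range is refused whole. The fingers move at their own pace and stop on an object; FORCE is the grip in N (left out, the last holds). Time passes only in rows, so rows that repeat a pose let the fingers close. It gives the time, the measured TCP pose, the force and the opening at its end, in the units of the state.
- manip.get_state(): the state, without advancing time (a new reading comes with each control period).
- manip.get_image(name): name is "scene" or "top"; returns a dict with "frame" (384x512x3 uint8, red, green, blue), "K" (3x3 intrinsics, pixels), "R" (3x3) and "t" (3): a world point X has camera coordinates R X + t. Camera axes: x right, y down, z forward; pixel columns grow to the right and rows downward; lengths in m; the calibration is good to about 2 mm. A picture is of the moment at which its call begins. There is no depth.
- manip.sign_off(): hands the job in, once; it reports no verdict.
The state is a dict: "clock": time; "qpos": joint angles; "qd": joint speeds; "effort": joint torques, N m; "position": TCP position; "ee_rot": TCP orientation; "contact_force": force on the tool from outside, world axes, zero at the start; "moment": the same for the moment, N m; "width": finger opening in m.
Only numpy, scipy, OpenCV 4.12 (cv2) and the standard library are available. Lean on these libraries where they do the work, as an engineer would, in place of code of your own. Each camera call takes 0.05 s, during which the arm holds its last target. There are 200 camera calls.

TASK

Take the red-lidded sample jar from the three jars in front, next to the shaker, and stand it upright on the shaker's mat between the sliding jaw and the V-shaped nest. Then clamp it: turn the blue knob clockwise until the jaw presses the jar home in the nest and the knob's ratchet slips by two or three clicks (15 degrees each), then stop at once and let go, leaving the jar clamped. Grip the jar and the knob gently, do not tip the jar, and leave the other jars and the timer alone.

Things in the scene. Friction and masses are not known exactly. Their poses are not given: they have to be found in the camera images.
- jar_b_mid (a point): centre of the sample jar with the red lid, half-way up (34 mm above its underside). 68 mm tall; glass 52 mm across, lid (top 14 mm) 53 mm across; 0.1 to 0.2 kg; stands upright on the worktop. Two jars of the same shape with a white and a blue lid stand near it.
- jar_b: the same red-lidded jar, origin at the centre of its underside, z up along the jar. Grip it with at most 40 N.
- jar_a: the jar with the white lid, same shape; leave it alone; origin at the centre of its underside
- jar_c: the jar with the blue lid, same shape; leave it alone; origin at the centre of its underside
- timer: small digital timer, 66 x 66 x 16 mm, lying on the worktop; leave it alone; origin under its centre
- shaker: the bench shaker, fixed: white flat box 140 mm (its x) by 190 mm (its y, -105 to +85), origin on the worktop, z up; black mat 45 mm above the worktop. At +y two 35 mm high walls form a V-nest open to -y; jaw (32 mm high) on the nest's -y side; farther to -y the black drive housing (64 x 58 mm, top at 80 mm) with the knob. Lower the jar from above by its lid, fingers on its +x and -x sides.
- nest (a point): point on the mat (45 mm above the worktop) where the centre of the jar's underside is when the jar touches both V walls; axes as the shaker's, the V walls lie on the +y side. A jar set down up to 7 mm short of it (toward -y) is pushed home by the jaw.
- jaw: sliding jaw, aluminium block 34 mm wide (x) with rubber face; origin in the middle of the face, at mat height; slides along the shaker's +y as the collar under the knob turns; its origin is about 26 mm to the -y side of nest when it presses a seated jar, and 8 to 16 mm short of that at the start. Stays where left.
- knob_grip (a point): on the vertical axis of the round ribbed blue knob, 105 mm above the worktop, the height to grip it. Knob 44 mm across, 88 to 120 mm above the worktop; may be gripped at any yaw. Clockwise seen from above closes the jaw, anticlockwise opens it. Expect 1 to 2 rad before it slips. A grasp can turn it by only about 1.5 rad, then it must be gripped anew. Grip it with 15 to 40 N.
- collar_mark (a point): red mark on the rim of the aluminium collar (56 mm across, 80 to 87 mm high up) under the knob, 24 mm from its axis. The collar drives the jaw. Turning takes about 0.15 N m while the jaw is free; once jaw and jar are stopped it rises to 0.35 N m, the collar stands still and the knob slips on it. At rest after a small step the torque springs back, by 0.3 N m or so, but the rise still shows.
- knob_mark (a point): foot of the white line on the knob's side, 24 mm from its axis; coincides with collar_mark at the start and leaves it clockwise only as the ratchet slips: distance of the two = 48 mm x sin(slip/2), so 7 mm at 0.3 rad, 12 mm at 0.52 rad (2 clicks), 18 mm at 0.79 rad (3 clicks), 24 mm at 1.05 rad. Clicks are not heard: feel the slip as torque.

How it is judged:
By the outcome, as a careful person would: the job done as asked, in the order asked, and still so for the second after the job is handed in, with the robot touching nothing.
It also fails if it takes over 67 s, if anything falls off the work surface, if the arm or the gripper's body presses on something with over 40 N, if the wrist force passes 120 N, or if a joint passes its speed limit or range.

## Working session

There is one attempt and no reset: what is moved stays moved. The work goes in short steps, Python scripts to look and compute and a shell command to move; the robot and the scene stay as the last step left them, time stands still between calls to the robot, and variables do not carry over. Pictures are saved under pics/ and viewed, on a budget of 10 in all, crops included, one or two more only if the job needs it, and the job is handed in when it is done.

```bash
mkdir -p pics; ls; python3 - <<'E'
from rig import manip
import cv2
for n in("top","scene"):
    d=manip.get_image(n); cv2.imwrite(f"pics/{n}0.png",d["frame"][:,:,::-1]); print(n,d["K"].round(1).tolist(),d["R"].round(4).tolist(),d["t"].round(4).tolist())
s=manip.get_state(); print({k:s[k] for k in("clock","position","ee_rot","width","contact_force","moment")}, manip.grip_point_offset)
E
```

```text
pics
top [[374.1, 0.0, 252.3], [0.0, 374.1, 188.9], [0.0, 0.0, 1.0]] [[-0.0003, -1.0, 0.0037], [-0.9965, -0.0001, -0.0838], [0.0838, -0.0037, -0.9965]] [-0.1003, 0.5297, 1.0761]
scene [[353.0, 0.0, 251.1], [0.0, 353.0, 185.6], [0.0, 0.0, 1.0]] [[0.8143, -0.5804, 0.0096], [-0.4265, -0.6095, -0.6683], [0.3937, 0.5401, -0.7438]] [-0.4498, 0.2406, 0.9358]
{'clock': 0.1, 'position': array([0.15197073, 0.5540598 , 0.23054951]), 'ee_rot': array([ 0.70064402,  0.09384305,  0.70091152, -0.09494464]), 'width': 0.08544594774037949, 'contact_force': array([ 0.07214111, -0.09343826,  0.72348785]), 'moment': array([ 0.01310049,  0.02781611, -0.03508566])} 0.0187
```

View pics/top0.png

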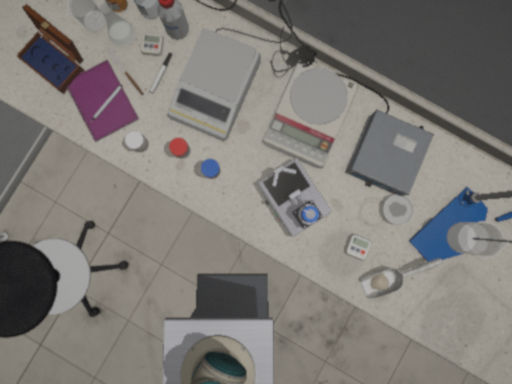

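View pics/scene0.png

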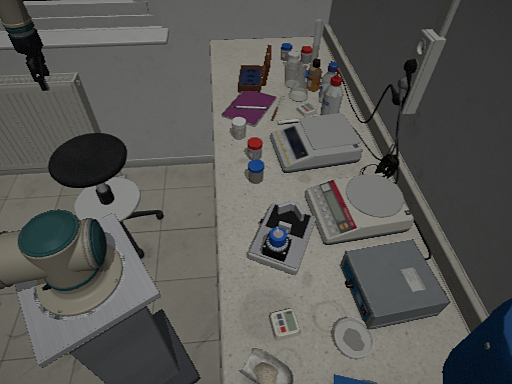

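Top view: red lid at about (178,148), white (135,141), blue (210,168), the shaker at (293,198) with its knob near (308,213), and the timer at (358,246). I'll zoom in for precision.

```bash
cat > h.py <<'E'
import numpy as np, cv2
from rig import manip
def ray(d,u,v):
    c=-d["R"].T@d["t"]; r=d["R"].T@np.linalg.inv(d["K"])@[u,v,1]; return c,r
def atz(d,u,v,z):
    c,r=ray(d,u,v); return c+r*(z-c[2])/r[2]
def proj(d,X):
    p=d["K"]@(d["R"]@np.asarray(X)+d["t"]); return p[:2]/p[2]
def tri(d1,p1,d2,p2):
    P=[d["K"]@np.c_[d["R"],d["t"]] for d in(d1,d2)]
    X=cv2.triangulatePoints(P[0],P[1],np.array(p1,float),np.array(p2,float))[:,0]; return X[:3]/X[3]
def crop(d,u0,v0,w,h,k): return cv2.resize(d["frame"][v0:v0+h,u0:u0+w,::-1],None,fx=k,fy=k,interpolation=cv2.INTER_CUBIC)
E
python3 - <<'E'
from h import *
a=manip.get_image("top"); b=manip.get_image("scene")
A=crop(a,240,145,100,100,6)[:, :]; B=crop(b,240,190,90,90,6)
A=cv2.resize(A,(400,400));B=cv2.resize(B,(400,400))
cv2.imwrite("pics/z1.png",np.hstack([A,B]))
for n,d in(("top",a),("scene",b)):
    hsv=cv2.cvtColor(d["frame"],cv2.COLOR_RGB2HSV)
    h,s,v=cv2.split(hsv)
    for c,m in(("red",((h<8)|(h>172))&(s>140)&(v>90)),("blue",(h>100)&(h<125)&(s>130)&(v>80))):
        N,_,st,ce=cv2.connectedComponentsWithStats(m.astype(np.uint8))
        print(n,c,[(ce[i].round(1).tolist(),st[i].tolist()) for i in range(1,N) if st[i,4]>30])
E
```

```text
top red [([165.6, 1.7], [159, 0, 14, 5, 56]), ([177.9, 146.4], [170, 139, 17, 16, 213])]
top blue [([209.7, 167.7], [202, 160, 17, 16, 211]), ([446.3, 227.4], [411, 188, 76, 73, 2039]), ([309.8, 214.0], [302, 207, 16, 14, 64]), ([505.0, 216.5], [497, 213, 15, 7, 55])]
scene red [([306.6, 48.0], [302, 46, 10, 5, 41]), ([336.9, 78.6], [332, 75, 10, 7, 36]), ([254.5, 142.1], [248, 137, 14, 11, 114]), ([336.7, 192.7], [330, 182, 14, 23, 98])]
scene blue [([286.4, 45.1], [282, 43, 10, 5, 41]), ([333.1, 64.1], [329, 62, 9, 6, 35]), ([255.7, 164.7], [248, 159, 16, 12, 145]), ([278.0, 235.3], [270, 227, 17, 19, 123]), ([508.4, 328.0], [504, 307, 8, 48, 239]), ([347.6, 380.2], [334, 374, 40, 10, 205])]
```

View pics/z1.png

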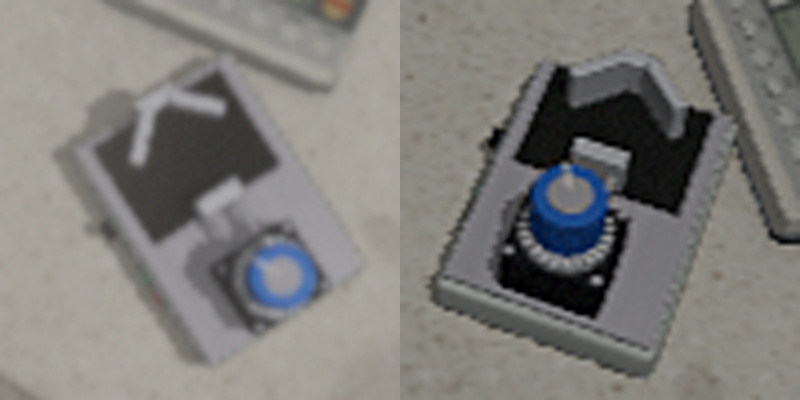

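The top crop is 4x from (240,145) and the scene crop 4.44x from (240,190). Shaker corners in the top crop are (222,55), (78,150), (210,365) and (362,265). Next I fit the shaker pose and warp both views to metric planes.

```bash
cat > fit.py <<'E'
from h import *
from scipy.optimize import least_squares
a=manip.get_image("top"); b=manip.get_image("scene")
C=np.array([[.07,.085,.045],[-.07,.085,.045],[-.07,-.105,.045],[.07,-.105,.045]])
T=np.array([[222,55],[78,150],[210,365],[362,265]])/4+[240,145]
S=np.array([[335,122],[143,60],[35,285],[250,355]])/4.444+[240,190]
def W(p,X):
    c,s=np.cos(p[2]),np.sin(p[2]); return np.c_[X[:,0]*c-X[:,1]*s+p[0],X[:,0]*s+X[:,1]*c+p[1],X[:,2]]
def res(p):
    return np.r_[[proj(a,x) for x in W(p,C)]-T,[proj(b,x) for x in W(p,C)]-S].ravel()
r=least_squares(res,[.47,-.2,-1],loss="soft_l1")
p=r.x
E
python3 - <<'E'
from fit import *
print(p.round(4),res(p).round(1).reshape(-1,2).tolist())
def sh(X): c,s=np.cos(p[2]),np.sin(p[2]); d=X[:2]-p[:2]; return np.r_[c*d[0]+s*d[1],-s*d[0]+c*d[1],X[2]]
k=tri(a,[240+281/4,145+277/4],b,[240+170/4.444,190+195/4.444]); print("knobtop",k,sh(k))
for z in(.12,):
  print(sh(atz(a,240+281/4,145+277/4,z)),sh(atz(b,240+170/4.444,190+195/4.444,z)))
print("red tri",tri(a,[177.9,147.4],b,[254.5,142.1]))
for n,uv in(("red",(177.9,147)),("blue",(209.7,168)),):print(n,atz(a,*uv,.066))
print("red scene",atz(b,254.5,142.1,.066),"blue scene",atz(b,255.7,164.7,.066))
# rectified views: 4px/mm? 3 px/mm, x -70..70, y 85..-45
out=[]
for d,z in((a,.08),(b,.08),(a,.045),(b,.045)):
    w,h,kk=132,130,2.8
    q=np.array([[-66,85],[66,85],[66,-45],[-66,-45]])/1000
    src=np.array([proj(d,x) for x in W(p,np.c_[q,np.full(4,z)])],np.float32)
    H=cv2.getPerspectiveTransform(src,np.float32([[0,0],[w*kk,0],[w*kk,h*kk],[0,h*kk]]))
    im=cv2.warpPerspective(d["frame"][:,:,::-1],H,(int(w*kk),int(h*kk)),flags=cv2.INTER_CUBIC)
    for yy in range(-40,90,20): cv2.putText(im,str(yy),(0,int((85-yy)*kk)+4),0,.35,(0,255,255)); cv2.line(im,(22,int((85-yy)*kk)),(30,int((85-yy)*kk)),(0,255,255))
    for xx in range(-60,61,20): cv2.line(im,(int((xx+66)*kk),0),(int((xx+66)*kk),6),(0,255,0))
    out.append(im)
im=np.vstack([np.hstack(out[:2]),np.hstack(out[2:])]); im=cv2.resize(im,None,fx=.82,fy=.82); print(im.shape); cv2.imwrite("pics/rect.png",im)
E
```

```text
[ 0.5114 -0.2176 -1.0023] [[1.9, -1.8], [-2.8, 0.4], [0.2, 2.6], [3.2, 1.1], [1.4, -2.0], [-1.0, -2.3], [-0.9, -1.8], [1.3, 0.5]]
knobtop [ 0.45381096 -0.25404469  0.12030459] [-0.00030804 -0.06811207  0.12030459]
[-0.00023711 -0.06812282  0.12      ] [-0.00038638 -0.06792379  0.12      ]
red tri [0.64426105 0.11076846 0.06860118]
red [0.64565806 0.11147501 0.066     ]
blue [0.58545734 0.0205036  0.066     ]
red scene [0.64635469 0.11298209 0.066     ] blue scene [0.58550708 0.02220446 0.066     ]
(597, 605, 3)
```

View pics/rect.png

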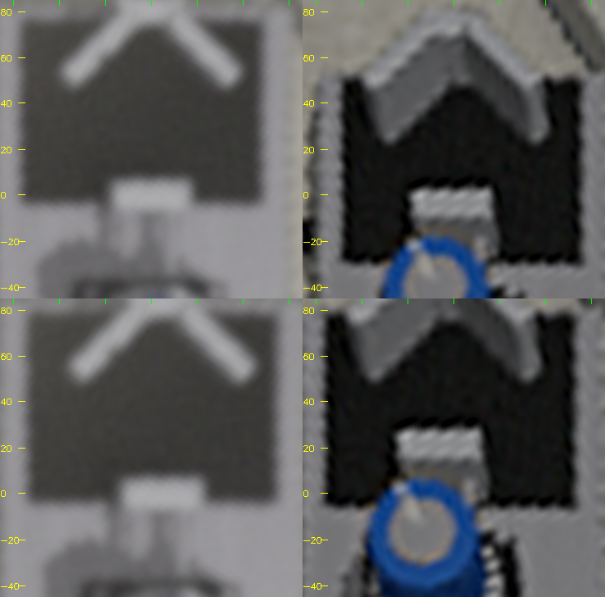

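The fit is consistent: both views put the knob on the shaker's x=0, at (0.454,-0.254). The mat is centred. The V apex is at shaker y≈81, so the nest is at y≈44, world (0.5485,-0.194). The jaw face is at y≈5. The red jar is at (0.645,0.112). I'll move above the jar with the finger axis already at placement yaw.

```bash
python3 -m crank '{"grip":[1,1,1,1,1,1,1,1,1,1,1,1,1,1,1,1,1,1,1,1],"slide":[[2.7,-2.5,0],[5.5,-4.9,0],[8.2,-7.4,0],[11,-9.8,0],[13.7,-12.3,0],[16.4,-14.7,0],[19.2,-17.2,0],[21.9,-19.6,0],[24.6,-22.1,0],[27.4,-24.5,0],[30.1,-27,0],[32.9,-29.5,0],[35.6,-31.9,0],[38.3,-34.4,0],[41,-36.8,0],[43.8,-39.3,0],[46.6,-41.7,0],[49.3,-44.2,0],[49.3,-44.2,-4],[49.3,-44.2,-7]],"roll":[-7.3,-14.7,-22,-29.3,-36.7,-44,-51.3,-58.7,-66,-73.3,-80.7,-88,-95.4,-102.7,-110,-117.4,-124.7,-132,-132,-132]}' 25
python3 - <<'E'
from h import *
s=manip.get_state();print(s["clock"],s["position"],s["ee_rot"],s["qpos"])
b=manip.get_image("scene");a=manip.get_image("top")
cv2.imwrite("pics/p1.png",np.hstack([crop(b,205,80,100,120,4),crop(a,130,90,100,120,4)]))
E
```

```text
clock: 2.3
position: [0.6461, 0.1112, 0.1599]
ee_rot: [0.198, 0.679, 0.198, -0.679]
contact_force: [-1.3, 0.9, -1.2]
width: 0.0852
2.3 [0.64607955 0.11124582 0.15994683] [ 0.19812007  0.67892593  0.19802376 -0.67867121] [ 6.44863933e-02  4.38674525e-01  1.43286184e+00 -5.70953837e-05
  1.26967506e+00  1.06746977e+00]
```

View pics/p1.png

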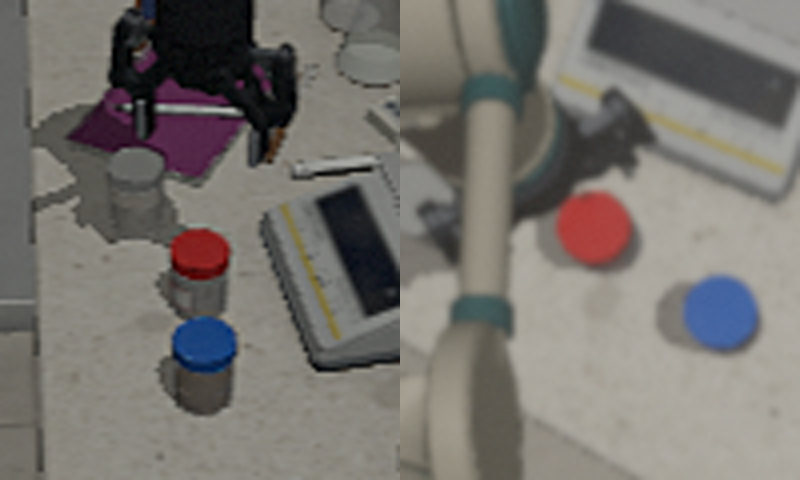

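The fingers straddle the ray to the jar. Left tip is at about (241,114) and right tip at about (269,120) in the scene image. I'll check against the projection.

```bash
python3 - <<'E'
from h import *
b=manip.get_image("scene");a=manip.get_image("top")
for z in(.16,.173,.2):print(proj(b,[.6461,.1112,z]),proj(a,[.6461,.1112,z]))
for d,c in((b,(254.5,142.1)),(a,(177.9,146.4))): print(proj(d,[.6455,.112,.062]),c)
E
```

```text
[255.25283366 120.14040905] [170.95967693 139.74915766]
[255.32789762 116.8416118 ] [169.8776919  138.65827443]
[255.48801108 109.80518859] [167.53423378 136.29554381]
[254.44586253 143.24202614] (254.5, 142.1)
[177.98762037 147.32840966] (177.9, 146.4)
```

The projection agrees with the image. Descend and grip the lid.

```bash
python3 -m crank '{"grip":[1,1,1,1,1,1,0.4,0.4,0.4,0.4,0.4,0.4,0.4,0.4],"slide":[[0,0.1,-3],[0,0.1,-6],[0,0.1,-9],[0,0.1,-11],[0,0.1,-12],[0,0.1,-12],[0,0.1,-12],[0,0.1,-12],[0,0.1,-12],[0,0.1,-12],[0,0.1,-12],[0,0.1,-12],[0,0.1,-12],[0,0.1,-12]],"roll":[0,0,0,0,0,0,0,0,0,0,0,0,0,0]}' 28
```

```text
clock: 3.9
position: [0.6468, 0.1136, 0.0434]
ee_rot: [0.199, 0.68, 0.198, -0.677]
contact_force: [0.4, -0.1, 6.2]
width: 0.0524
```

```bash
python3 -m crank '{"grip":[0.4,0.4,0.4,0.4,0.4,0.4,0.4,0.4,0.4,0.4,0.4,0.4,0.4,0.4,0.4,0.4,0.4,0.4,0.4,0.4],"slide":[[0,0,1],[0,0,3],[0,0,5.5],[0,0,8.5],[0,0,11.5],[0,0,13.5],[0,0,14],[-0.3,-1,14],[-1,-3,14],[-1.8,-5.5,14],[-2.8,-8.5,14],[-3.8,-11.5,14],[-4.8,-14.5,14],[-5.8,-17.5,14],[-6.7,-20.5,14],[-7.7,-23.5,14],[-8.7,-26.5,14],[-9.5,-29,14],[-10,-30.5,14],[-10.1,-30.9,14]],"roll":[0,0,0,0,0,0,0,0,0,0,0,0,0,0,0,0,0,0,0,0]}'
python3 - <<'E'
from h import *
s=manip.get_state();print(s["clock"],s["position"],s["contact_force"],s["moment"],s["width"])
E
```

```text
clock: 5.9
position: [0.5426, -0.1968, 0.18]
ee_rot: [-0.197, -0.678, -0.199, 0.68]
contact_force: [0.3, -0.3, -0.7]
width: 0.0524
5.9 [ 0.54260731 -0.19677929  0.1799584 ] [ 0.34656275 -0.33785322 -0.70030247] [ 0.00849212 -0.00905884 -0.00326045] 0.05235800410785715
```

```bash
python3 -m crank '{"grip":[0.4,0.4,0.4,0.4,0.4],"slide":[[0.3,0.1,-1.5],[0.3,0.1,-3.5],[0.3,0.1,-4.5],[0.3,0.1,-4.5],[0.3,0.1,-4.5]],"roll":[0,0,0,0,0]}'
python3 - <<'E'
from h import *
s=manip.get_state();print(s["clock"],s["position"],s["contact_force"],s["moment"],s["width"])
b=manip.get_image("scene");a=manip.get_image("top")
cv2.imwrite("pics/p2.png",np.hstack([crop(b,235,155,100,120,4),crop(a,230,130,100,120,4)]))
x,y,z=s["position"]
print(proj(b,[x,y,z-.043]),proj(b,[x,y,z-.043+.068]),proj(a,[x,y,z-.043]),proj(b,[.5485,-.1939,.045]))
E
```

```text
clock: 6.4
position: [0.5474, -0.194, 0.1364]
ee_rot: [0.199, 0.679, 0.199, -0.679]
contact_force: [0.8, -1.0, -2.3]
width: 0.0524
6.4 [ 0.54742186 -0.1939593   0.13639323] [ 0.82811658 -1.02717568 -2.3306234 ] [-0.03609574  0.09542923 -0.01151919] 0.05237847651009257
[290.63201932 208.30451505] [293.03877469 192.23019008] [286.43063444 180.33784752] [289.34228891 218.57873547]
```

View pics/p2.png

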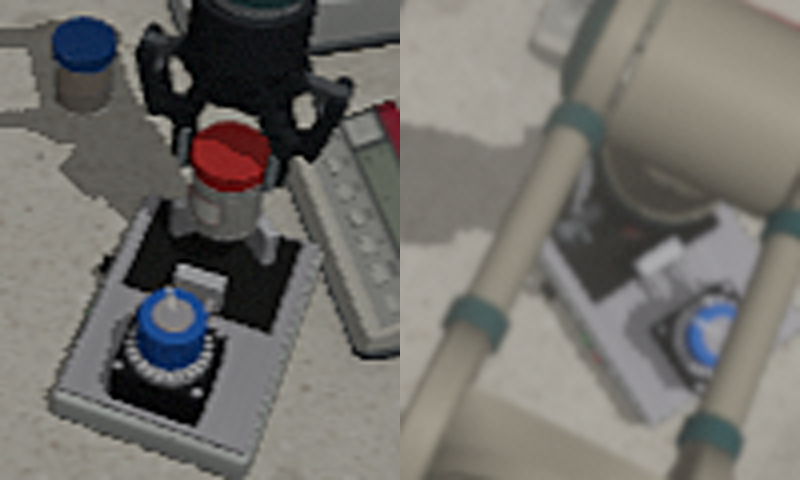

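The lid top is at about (292.8,193) in the scene image, where (293.0,192.2) was predicted, so the jar hangs upright over the nest. Lower it about 3 mm short of home.

```bash
python3 -m crank '{"grip":[0.4,0.4,0.4,0.4,0.4,0.4,0.4,0.4],"slide":[[-0.2,-0.1,-1],[-0.2,-0.1,-2],[-0.2,-0.1,-3],[-0.2,-0.1,-3.8],[-0.2,-0.1,-4.2],[-0.2,-0.1,-4.4],[-0.2,-0.1,-4.5],[-0.2,-0.1,-4.5]],"roll":[0,0,0,0,0,0,0,0]}'
```

```text
clock: 7.3
position: [0.5453, -0.1955, 0.0914]
ee_rot: [0.199, 0.679, 0.199, -0.678]
contact_force: [-0.5, 0.8, -2.4]
width: 0.0522
```

```bash
python3 -m crank '{"grip":[0.4,0.4,0.4,0.4],"slide":[[0,0,-0.1],[0,0,-0.2],[0,0,-0.3],[0,0,-0.3]],"roll":[0,0,0,0]}'
```

```text
clock: 7.7
position: [0.5453, -0.1955, 0.0885]
ee_rot: [0.199, 0.679, 0.199, -0.678]
contact_force: [0.5, 1.0, -1.3]
width: 0.0518
```

```bash
python3 -m crank '{"grip":[0.4,0.4,0.4],"slide":[[0,0,-0.1],[0,0,-0.1],[0,0,-0.1]],"roll":[0,0,0]}'
```

```text
clock: 8.0
position: [0.5455, -0.1955, 0.0884]
ee_rot: [0.199, 0.679, 0.199, -0.678]
contact_force: [-0.7, 0.5, 5.0]
width: 0.0519
```

The jar is on the mat (+7 N). Release it and rise.

```bash
python3 -m crank '{"grip":[0.68,0.75,0.8,0.8,0.8,0.8,0.8,0.8,0.8,0.8,0.8],"slide":[[0,0,0],[0,0,0],[0,0,0],[0,0,0],[0,0,0],[0,0,1],[0,0,3],[0,0,6],[0,0,9],[0,0,11],[0,0,11]],"roll":[0,0,0,0,0,0,0,0,0,0,0]}'
python3 - <<'E'
from h import *
b=manip.get_image("scene")
cv2.imwrite("pics/p3.png",crop(b,235,155,100,120,5))
print(proj(b,[.5455,-.1955,.113]),proj(b,[.5485,-.1939,.113]),manip.get_state()["qpos"])
E
```

```text
clock: 9.1
position: [0.5472, -0.1965, 0.2014]
ee_rot: [0.201, 0.681, 0.197, -0.676]
contact_force: [0.1, 0.2, -0.9]
width: 0.0682
[291.12004166 204.51937841] [291.5901907  203.65257847] [-4.64356630e-01  3.00629263e-01  1.55038015e+00 -7.53737736e-05
  1.28644471e+00  5.36484608e-01]
```

View pics/p3.png

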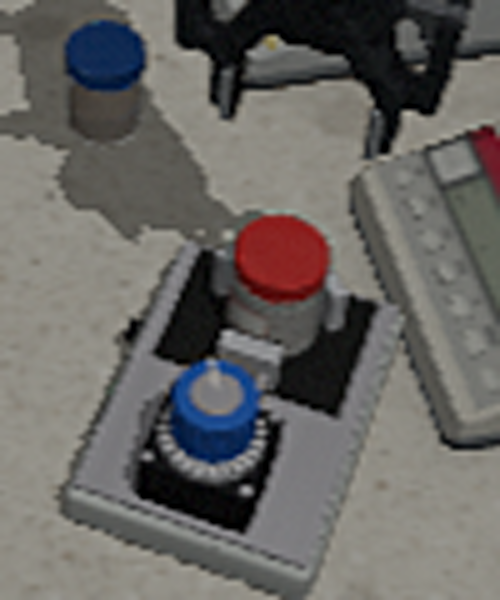

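The red jar stands upright in front of the V: lid centre about (291,206), jaw short of it, knob centre about (278,233). Now over to the knob.

```bash
python3 -m crank '{"grip":[1,1,1,1,1,1,1,1],"slide":[[-2,-1.5,0],[-4.5,-3,0],[-7,-4.5,0],[-9.2,-5.9,0],[-9.2,-5.9,-2],[-9.2,-5.9,-4],[-9.2,-5.9,-4],[-9.2,-5.9,-4]],"roll":[0,0,0,0,0,0,0,0]}'
python3 - <<'E'
from h import *
b=manip.get_image("scene")
s=manip.get_state();print(s["position"],s["qpos"][5])
cv2.imwrite("pics/p4.png",crop(b,225,150,110,120,5))
print(proj(b,s["position"]),proj(b,[.4538,-.254,.12]))
E
```

```text
clock: 9.95
position: [0.4526, -0.254, 0.1565]
ee_rot: [-0.198, -0.678, -0.199, 0.679]
contact_force: [-0.2, -0.5, 0.5]
width: 0.0855
[ 0.45327844 -0.254439    0.15728894] 0.35534333071790375
[279.21115362 225.49184678] [278.24443172 233.93706244]
```

View pics/p4.png

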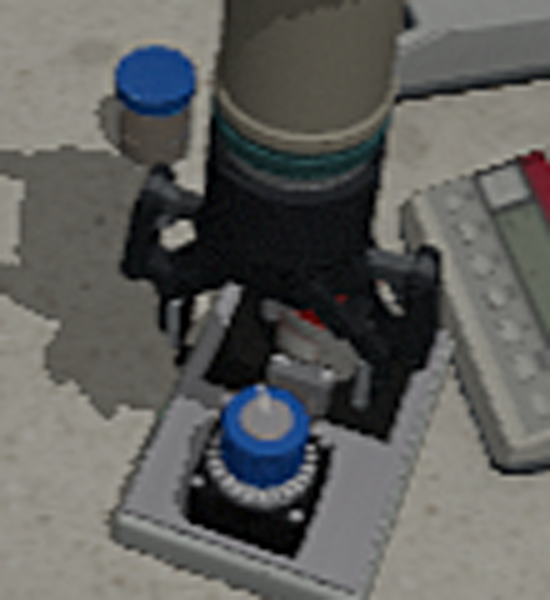

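The fingertip midpoint is at about (279.3,225.8), matching the projection, and the knob is centred between the fingers. Descend and grip it.

```bash
python3 -m crank '{"grip":[1,1,1,1,1,1,0.35,0.35,0.35,0.35,0.35,0.35,0.35,0.35],"slide":[[0,0,-2],[0,0,-4],[0,0,-5.5],[0,0,-6.5],[0,0,-6.8],[0,0,-6.8],[0,0,-6.8],[0,0,-6.8],[0,0,-6.8],[0,0,-6.8],[0,0,-6.8],[0,0,-6.8],[0,0,-6.8],[0,0,-6.8]],"roll":[0,0,0,0,0,0,0,0,0,0,0,0,0,0]}' 30
python3 -c "
from rig import manip;s=manip.get_state();print(s['position'],s['contact_force'],s['moment'])"
```

```text
clock: 11.4
position: [0.4534, -0.2546, 0.0901]
ee_rot: [0.199, 0.679, 0.199, -0.678]
contact_force: [-0.5, 1.7, 5.8]
width: 0.0433
[ 0.45341656 -0.25458122  0.09008785] [-0.54851049  1.6529373   5.79121182] [ 0.2173322   0.16162008 -0.00143142]
```

```bash
cat > m.py <<'E'
from rig import manip
import numpy as np
s=manip.get_state();w,x,y,z=s['ee_rot']
print("mom",s['moment'].round(3),"F",s['contact_force'].round(1),"yaw",np.degrees(np.arctan2(1-2*(x*x+z*z),2*(x*y-w*z))).round(2),"q6",s['qpos'][5].round(3),"eff6",s['effort'][5].round(3),"t",s["clock"])
E
python3 m.py
python3 -m crank '{"grip":[0.35,0.35,0.35,0.35,0.35],"slide":[[0,0,0],[0,0,0],[0,0,0],[0,0,0],[0,0,0]],"roll":[-3,-6,-9,-12,-15]}' >/dev/null; python3 m.py
python3 -m crank '{"grip":[0.35,0.35,0.35,0.35,0.35],"slide":[[0,0,0],[0,0,0],[0,0,0],[0,0,0],[0,0,0]],"roll":[-3,-6,-9,-12,-15]}' >/dev/null; python3 m.py
```

```text
mom [ 0.217  0.162 -0.001] F [-0.5  1.7  5.8] yaw -57.34 q6 0.355 eff6 0.0 t 11.4
mom [0.347 0.154 0.133] F [-0.5  2.7  6.3] yaw -72.44 q6 0.619 eff6 -0.271 t 11.9
mom [0.53  0.163 0.179] F [-1.   3.3  6.3] yaw -87.45 q6 0.881 eff6 -0.269 t 12.4
```

```bash
python3 -m crank '{"grip":[0.35,0.35,0.35],"slide":[[0,0,0],[0,0,0],[0,0,0]],"roll":[-3,-6,-9]}' >/dev/null; python3 m.py
python3 -m crank '{"grip":[0.35,0.35],"slide":[[0,0,0],[0,0,0]],"roll":[-3,-6]}' >/dev/null; python3 m.py
python3 -m crank '{"grip":[0.35,0.35],"slide":[[0,0,0],[0,0,0]],"roll":[-3,-6]}' >/dev/null; python3 m.py
python3 -m crank '{"grip":[0.35,0.35],"slide":[[0,0,0],[0,0,0]],"roll":[-3,-6]}' >/dev/null; python3 m.py
```

```text
mom [0.588 0.073 0.129] F [-0.3  4.   8.1] yaw -96.46 q6 1.038 eff6 -0.267 t 12.7
mom [ 0.621 -0.004  0.149] F [-0.1  4.2  7. ] yaw -102.46 q6 1.142 eff6 -0.267 t 12.9
mom [0.73  0.058 0.123] F [-0.1  5.4  7. ] yaw -108.47 q6 1.247 eff6 -0.263 t 13.1
mom [ 0.757 -0.024  0.138] F [-0.2  4.6  7.5] yaw -114.47 q6 1.352 eff6 -0.256 t 13.3
```

```bash
python3 -m crank '{"grip":[0.35,0.35],"slide":[[0,0,0],[0,0,0]],"roll":[-3,-6]}' >/dev/null; python3 m.py
python3 -m crank '{"grip":[0.35,0.35],"slide":[[0,0,0],[0,0,0]],"roll":[-3,-6]}' >/dev/null; python3 m.py
python3 -m crank '{"grip":[0.35,0.35],"slide":[[0,0,0],[0,0,0]],"roll":[-3,-6]}' >/dev/null; python3 m.py
python3 -m crank '{"grip":[0.35,0.35],"slide":[[0,0,0],[0,0,0]],"roll":[-3,-6]}' >/dev/null; python3 m.py
```

```text
mom [0.844 0.006 0.242] F [-0.1  6.1  8. ] yaw -120.47 q6 1.457 eff6 -0.189 t 13.5
mom [ 0.932 -0.035  0.383] F [1.1 6.4 7.9] yaw -126.45 q6 1.561 eff6 -0.066 t 13.7
mom [ 0.982 -0.098  0.413] F [0.7 7.2 7.8] yaw -132.45 q6 1.666 eff6 -0.067 t 13.9
mom [ 1.075 -0.213  0.362] F [0.8 6.6 8. ] yaw -138.46 q6 1.77 eff6 -0.066 t 14.1
```

Torque rose from 0.14 to a plateau of about 0.38 N m at yaw ≈-122 to -126, so there is about 14° of slip so far. This grasp has turned 81°, close to its limit. I'll release, look at the marks, then regrip.

```bash
python3 -m crank '{"grip":[0.8,1,1,1,1,1,1,1,1,1,1,1,1,1,1,1],"slide":[[0,0,0],[0,0,0],[0,0,0],[0,0,0],[0,0,2],[0,0,5],[0,0,8],[0,0,11],[0,3,11],[0,6,11],[0,9,11],[0,12,11],[0,15,11],[0,18,11],[0,18,11],[0,18,11]],"roll":[0,0,0,0,0,0,0,0,8,16,24,32,40,48,55,55]}'
python3 - <<'E'
from h import *
a=manip.get_image("top");b=manip.get_image("scene")
s=manip.get_state();print(s["position"],s["qpos"][5])
A=crop(a,283,188,50,50,8);B=crop(b,253,213,50,50,8)
cv2.imwrite("pics/p5.png",np.hstack([A,B]))
print(proj(a,[.4538,-.254,.087]),proj(b,[.4538,-.254,.087]))
E
```

```text
clock: 15.7
position: [0.4531, -0.0738, 0.1993]
ee_rot: [0.042, 0.706, 0.041, -0.706]
contact_force: [0.3, -0.6, 0.3]
width: 0.0855
[ 0.45324083 -0.07476357  0.19931057] 1.1425024767542005
[308.31318896 214.46049474] [277.3918042  241.16759594]
```

View pics/p5.png

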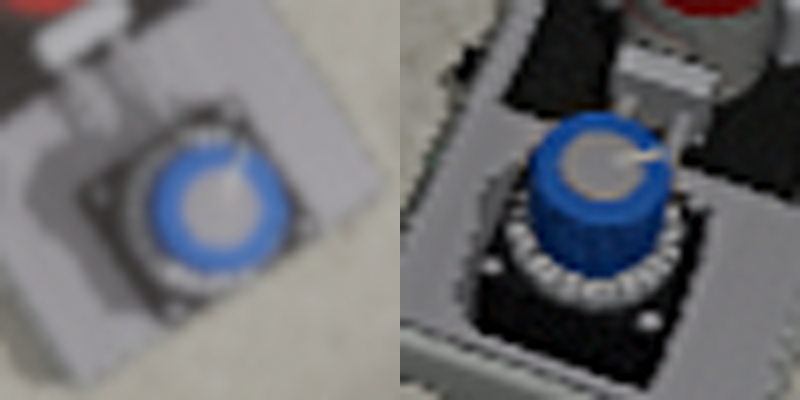

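```bash
python3 - <<'E'
from h import *
a=manip.get_image("top");b=manip.get_image("scene")
def ang(d,c,t):
    v=atz(d,*t,.12)-atz(d,*c,.12); return np.degrees(np.arctan2(v[1],v[0])),np.hypot(*v[:2])
f=lambda o,k,p:(o[0]+p[0]/k,o[1]+p[1]/k)
print("start",ang(b,f((240,190),4.444,(170,195)),f((240,190),4.444,(168,170))),ang(a,f((240,145),4,(281,277)),f((240,145),4,(262,257))))
print("now",ang(b,f((253,213),8,(200,165)),f((253,213),8,(262,154))),ang(a,f((283,188),8,(220,210)),f((283,188),8,(242,155))))
# project rim circle, sample redness
for n,d in(("top",a),("scene",b)):
    F=d["frame"].astype(int); o=[]
    for t in range(-180,180,6):
        m=-99
        for r in(.0235,.025,.027):
          for z in (.087,.084):
            u,v=proj(d,[.4538+r*np.cos(np.radians(t)),-.254+r*np.sin(np.radians(t)),z]).round().astype(int); R,G,B=F[v,u]; m=max(m,R-max(G,B))
        o.append((t,int(m)))
    print(n,[x for x in o if x[1]>10])
E
```

```text
start (np.float64(55.406394774289566), np.float64(0.017162281229622874)) (np.float64(43.203761803473256), np.float64(0.018237122735925853))
now (np.float64(-23.25805087208292), np.float64(0.020263919107508428)) (np.float64(-22.5105871663826), np.float64(0.01979070249781117))
top []
scene []
```

The knob line went from about 55° to -23°, so it turned with the fingers without slipping in them. The jaw touches the jar. The collar mark is not visible from either camera. Regrip, then add about 23° of slip.

```bash
python3 -m crank '{"grip":[1,1,1,1,1,1,1,1,1,1,1,1],"slide":[[0,-4,0],[0,-8,0],[0,-12,0],[0,-15,0],[0,-17,0],[0,-17.9,0],[0,-17.9,-3],[0,-17.9,-6],[0,-17.9,-9],[0,-17.9,-10.5],[0,-17.9,-11],[0,-17.9,-11]],"roll":[0,0,0,0,0,0,0,0,0,0,0,0]}'
python3 -m crank '{"grip":[0.35,0.35,0.35,0.35,0.35,0.35,0.35,0.35],"slide":[[0,0,0],[0,0,0],[0,0,0],[0,0,0],[0,0,0],[0,0,0],[0,0,0],[0,0,0]],"roll":[0,0,0,0,0,0,0,0]}' 30
python3 m.py
python3 -m crank '{"grip":[0.35,0.35],"slide":[[0,0,0],[0,0,0]],"roll":[-3,-6]}' >/dev/null; python3 m.py
```

```text
clock: 17.1
position: [0.4529, -0.253, 0.0889]
ee_rot: [-0.041, -0.706, -0.041, 0.706]
contact_force: [0.1, 0.2, 0.7]
width: 0.0854
clock: 17.9
position: [0.4537, -0.2537, 0.0905]
ee_rot: [0.041, 0.706, 0.041, -0.705]
contact_force: [-0.2, 1.1, 6.2]
width: 0.0433
mom [0.171 0.065 0.032] F [-0.2  1.1  6.2] yaw -83.35 q6 0.811 eff6 0.001 t 17.9
mom [0.292 0.033 0.388] F [-0.   1.5  6.1] yaw -89.41 q6 0.917 eff6 -0.083 t 18.1
```

```bash
python3 -m crank '{"grip":[0.35,0.35],"slide":[[0,0,0],[0,0,0]],"roll":[-3,-6]}' >/dev/null; python3 m.py
python3 -m crank '{"grip":[0.35,0.35],"slide":[[0,0,0],[0,0,0]],"roll":[-3,-6]}' >/dev/null; python3 m.py
python3 -m crank '{"grip":[0.35,0.35],"slide":[[0,0,0],[0,0,0]],"roll":[-3,-6]}' >/dev/null; python3 m.py
```

```text
mom [0.317 0.021 0.306] F [-0.8  1.8  6.3] yaw -95.41 q6 1.021 eff6 -0.076 t 18.3
mom [ 0.338 -0.014  0.381] F [1.  2.6 7. ] yaw -101.41 q6 1.126 eff6 -0.075 t 18.5
mom [ 0.342 -0.002  0.268] F [-0.5  1.2  6.2] yaw -107.42 q6 1.231 eff6 -0.075 t 18.7
```

The added turn is 24°, for an estimated total slip of about 38°. Stop, let go and retreat.

```bash
python3 -m crank '{"grip":[0.8,1,1,1,1,1,1,1,1,1,1,1,1,1,1],"slide":[[0,0,0],[0,0,0],[0,0,0],[0,0,0],[0,0,2],[0,0,5],[0,0,8],[0,0,11],[0,3,11],[0,7,11],[0,11,11],[-2,15,11],[-4,19,11],[-4,19,11],[-4,19,11]],"roll":[0,0,0,0,0,0,0,0,0,0,0,0,0,0,0]}'
python3 - <<'E'
from h import *
a=manip.get_image("top");b=manip.get_image("scene")
A=crop(a,263,158,70,80,6);B=crop(b,250,180,60,80,6)
cv2.imwrite("pics/p6.png",np.hstack([A[:, :400],B]))
E
```

```text
clock: 20.2
position: [0.4131, -0.063, 0.1996]
ee_rot: [-0.106, 0.7, -0.106, -0.699]
contact_force: [0.4, -0.3, -0.2]
width: 0.0851
```

View pics/p6.png

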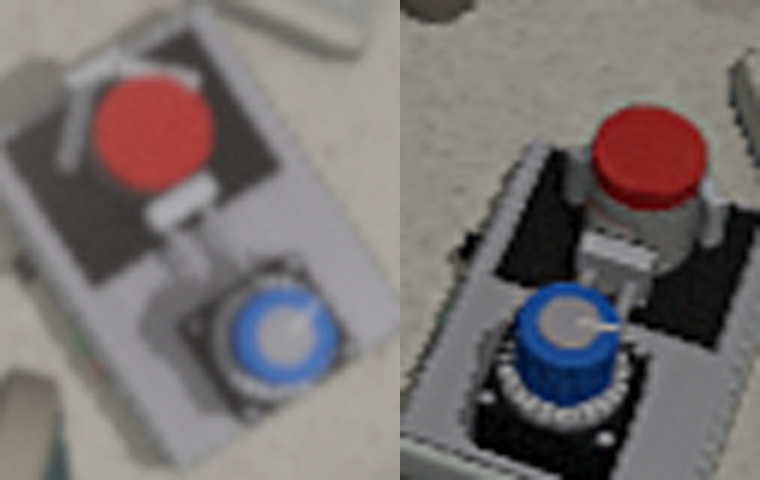

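Top view: the lid centre at crop (153,132) is seated in the V, with the jaw face against the jar. The knob line is at about -45°, 22° past the previous look, matching the 24° turned. Check where the jar sits.

```bash
python3 - <<'E'
from h import *
a=manip.get_image("top");b=manip.get_image("scene")
p=np.array([.5114,-.2176,-1.0023])
def sh(X): c,s=np.cos(p[2]),np.sin(p[2]); d=X[:2]-p[:2]; return (np.r_[c*d[0]+s*d[1],-s*d[0]+c*d[1]]*1000).round(1)
print("lid",sh(atz(a,263+153/6,158+132/6,.113)),sh(atz(b,250+250/6,180+143/6,.113)))
print("jaw face top",sh(atz(a,263+178/6,158+192/6,.077)))
print("knob",sh(atz(a,263+283/6,158+335/6,.12)))
def ang(d,c,t):
    v=atz(d,*t,.12)-atz(d,*c,.12); return np.degrees(np.arctan2(v[1],v[0]))
print(ang(a,(263+283/6,158+335/6),(263+318/6,158+300/6)),ang(b,(250+170/6,180+323/6),(250+218/6,180+328/6)))
E
python3 m.py
```

```text
lid [ 2.  40.1] [ 0.4 43.5]
jaw face top [ 1.6 11.6]
knob [  0.2 -67.1]
-45.45653647302012 -42.25836225645489
mom [ 0.006  0.014 -0.001] F [-0.1 -0.5 -0. ] yaw -107.42 q6 1.554 eff6 -0.003 t 20.4
```

The lid in the scene image is at (291.7,203.8), and (291.6,203.7) is predicted for a jar at the nest. The jaw corner did not move between the last two looks, (281,219.3) then (280.5,219.5), so the whole second turn was ratchet slip. Hand in.

```bash
python3 -c "
from rig import manip;print(manip.sign_off())"
```

```text
the job is handed in; nothing more can be done
None
```

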